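# Lock the sign stand of a bake-sale table at its length mark

### The job

Set the height of the price-sign stand on the bake-sale table: take hold of its springy upright leg, push it down until the lower edge of the dark tape band is level with the top of the black clamp collar, and while you hold it there swing the cam lever round (clockwise seen from above) until it is fully closed against the stop arm. With the leg still gripped, the side of your fingers can sweep the lever round as your hand turns about the leg. Do not swing the lever before the leg is held at its mark, leave the bottle, cup and jar alone, and finish still gripping the leg at its mark: it springs up if let go.

Things in the scene. Friction and masses are not known exactly. Their poses are not given: they have to be found in the camera images.
- leg: bright aluminium tube, diameter 22, upright, sliding straight down into the stand; dark rubber plug on top. Grip it from above. Origin on its axis, 97 below its top; z up. A spring pushes it up to its upper stop, where it starts (2 N to push at first, 5 N at 45 down; 65 travel). It turns freely about its own axis with the hand that grips it. The closed lever does not lock it: keep holding.
- leg_top (a point): centre of the top of the leg, on its axis; starts 97 above the collar top. With the leg at its mark it stands 55 to 75 above the collar top
- mark (a point): on the leg's axis, at the lower edge of the 6 high dark tape band round the leg. The band is stuck to the leg, moves with it and obstructs nothing; it starts 22 to 42 above the collar top, so the leg must go down by that much
- stand: the stand, fixed to the table: round dark steel base, diameter 150, 10 thick; a tube of diameter 31 on it; at its top a black clamp collar. A dark steel stop arm, 8 wide, sticks out level from the collar to 63 from the axis, its top 23 below the collar top: the closed lever stands beside and above it. Origin: centre of the underside, on the leg's axis; z up
- collar_top (a point): on the leg's axis, at the top of the fixed black clamp collar (diameter 34 there), 125 above the table
- lever (a joint): angle in rad of the grey cam lever about the vertical axis of the leg: 0 = fully closed, against the stop arm; it starts 0.65 to 0.95 open. Opening is anticlockwise seen from above, closing clockwise. It stays where it is left and takes about 0.1 N m to turn.
- lever_tip (a point): upper outer corner of the lever's paddle, mid-thickness, 57 from the axis. The grey lever is a ring round the collar with one arm; on it an upright radial paddle, 8 thick, spans 17 to 57 from the axis and 14 below to 50 above the collar top. The direction from the axis to this point is the lever's direction; turned clockwise by the joint value it is the closed direction
- bottle: clear water bottle, diameter 64, height 200, origin under its centre; bystander
- cup: white paper cup standing mouth up, rim diameter 80, height 95, origin under its centre; bystander
- jar: glass coin jar with a metal cap, diameter 84, height 100, origin under its centre; bystander
Things that resemble listed ones, but are neither listed nor needed, are in the scene too. There is more than one size of the stand; the job needs the smallest.

How it is judged:
By the outcome, as a careful person would: the job done as asked, in the order asked, and still so for the second after the job is handed in, while the arm keeps its last pose, push and grip.
It also fails if it takes over 35 s, if anything falls off the work surface, if the arm or the gripper's body presses on something with over 40 N, if the wrist force passes 120 N, or if a joint passes its speed limit or range.

### The arm

A 6-joint arm with a two-finger parallel gripper is mounted at the origin on the work surface. World frame = base frame: x ahead of the robot, y to its left, z up, the work surface at z = 0. Lengths are in mm, angles in rad, forces in N, time in s.
With the tool pointing down it reaches from about 300 to 850 mm from the base axis. Payload 5.4 kg.
Tool frame: the origin (TCP) lies midway between the tips of the shut fingers; the grasp point (between the pads) lies 19 mm behind it; y points along the fingers, x is the direction in which the jaws open and shut, and the axes are right-handed (so a half turn about y gives the same grasp; the last joint's range is limited). The gripper opens to 85 mm and grips with 20 to 120 N. Pads are 22 mm wide; open, the fingers measure 114 mm over their backs; the gripper's body (76 mm by 85 mm) begins 54 mm behind the grasp point. The pads swing forward as they close: fully open they stand 13 mm farther back than shut.
Start: joints at [1.039, 0.158, 1.597, -0, 1.386, -0.21], TCP at [181.867, 545.463, 192.799] pointing down, gripper open.
Joint ranges: [-2.91, 2.91], [-0.94, 2.29], [0.18, 2.7], [-1.29, 4.43], [0.17, 2.64], [-3, 3]. Speed limits (rad/s): [2.57, 2.57, 3.14, 3.14, 3.14, 3.14].

### API

Orientations are given as a 3x3 rotation matrix whose columns are the frame's x, y, z axes.
In Python, from workcell import get_obs, viewer, env gives the robot as it stands.
- The arm moves only by the tool send_rows, never from a script. Its argument "motion" is a list of rows, each a list of 7 numbers: the shift along the world's x, y, z in mm, then the turn, a rotation vector about the world's x, y, z in rad, then the gripper command: -1 is shut, 1 is fully open, values between are in proportion. A call has 1 to 20 rows; each row shifts and turns the commanded pose from where the row before left it; what a row does not reach is not made up. A row lasts 1/10 s, in which the tool goes at most 50 mm and 8.59 degrees, less where a joint would pass 70% of its speed; a pose out of reach is approached as far as the arm can. A call with a gripper value outside its range is refused whole. The fingers move at their own pace and stop on an object; "grip_force" is the grip in N (left out, the last holds). Time passes only in rows, so rows that do not move let the fingers close. It gives the time, the measured TCP pose, the force and the opening at its end, in the units of the state.
- get_obs(): the state, without advancing time (a new reading comes with each control period).
- viewer.capture(name): name is "scene" or "side" or "wrist"; returns the picture (384x512x3 uint8, red, green, blue); there is no depth.
- viewer.camera_model(name): a dict with "intrinsics" (3x3 intrinsics, pixels), "k1" (the pictures are not rectified: a ray, as slopes to the right and down, at radius r is drawn at 1 + k1 r^2 times it, then the intrinsics apply), "T" (4x4, takes a point from camera to world coordinates). Camera axes: x right, y up, looking along -z (the intrinsics and any distortion apply to the point x, -y, -z); pixel columns grow to the right and rows downward; lengths in mm; the calibration is good to about 2 mm. A picture is of the moment at which its call begins: read the wrist's pose just before it. camera_model takes no time and is no camera call; for the wrist camera it gives the pose at the moment of the call.
- env.job_done(): hands the job in, once; it reports no verdict.
Trained networks look in the newest picture that a camera, given by its name, has taken for a name from the list of things; names that differ only in an ending like _2 or _b are one class to them, and where a whole thing is asked for, a point or a joint stands for the part that bears it (a point fixed in the world has none). Each returns a list of dicts, best first, with "conf" (0 to 1); they miss things now and then, are a little off and sometimes report something else, mostly with a low value. They report only what shows in the picture. A call takes as long as a camera call. They do not tell look-alikes from the thing itself.
- viewer.look_for(camera, query): "rect" ([left, top, right, bottom] in pixels, round what is visible of it).
- viewer.spot_point(camera, query): "position" ([row, column] in pixels: a listed point, or the origin of a listed thing).
The state is a dict: "clock": time; "joint_pos": joint angles; "qvel": joint speeds; "tau": joint torques, N m; "tcp_pos": TCP position; "ee_rot": TCP orientation; "ft_force": force on the tool from outside, world axes, zero at the start; "torque": the same for the moment, N m; "grip_width": finger opening in mm.
Only numpy, scipy, OpenCV 4.12 (cv2) and the standard library are available. Lean on these libraries where they do the work, as an engineer would, in place of code of your own. Each camera call takes 0.05 s, during which the arm holds its last target. There are 200 camera calls.

## Working session

There is one attempt and no reset: what is moved stays moved. The work goes in short steps, Python scripts to look and compute and a tool call to move; the robot and the scene stay as the last step left them, time stands still between calls to the robot, and variables do not carry over. Pictures are saved under pics/ and viewed, about 8 in all and at most 12, crops included, and the job is handed in when it is done.

Besides the shell and the picture viewer there is one more tool, called after "Emit:" as a command line: name --pt "numbers of a row" for each row, then --argument value for the rest. send_rows: Moves the arm, as the interface text tells. Its arguments: {"type":"object","properties":{"motion":{"type":"array","items":{"type":"array","items":{"type":"number"}}},"grip_force":{"type":"number"}},"required":["motion"]}

```bash
mkdir -p pics
cat > h.py <<'E'
import numpy as np, cv2
from workcell import get_obs, viewer, env
def ray(cam,rc,m=None):
    m=m or viewer.camera_model(cam); K=np.array(m['intrinsics']); T=np.array(m['T'])
    d=np.array([m['k1'],0,0,0,0],float)
    u=cv2.undistortPoints(np.array([[[rc[1],rc[0]]]],float),K,d)[0,0] if 0 else None
    p=np.linalg.inv(K)@[rc[1],rc[0],1]; p=p[:2]; q=p.copy()
    for _ in range(20): q=p/(1+m['k1']*(q@q))
    v=T[:3,:3]@np.array([q[0],-q[1],-1]); return T[:3,3],v/np.linalg.norm(v)
def atz(cam,rc,z,m=None):
    o,v=ray(cam,rc,m); return o+v*(z-o[2])/v[2]
def proj(cam,P,m=None):
    m=m or viewer.camera_model(cam); K=np.array(m['intrinsics']); T=np.array(m['T'])
    c=np.linalg.inv(T)@np.append(P,1); q=np.array([c[0],-c[1]])/-c[2]; q=q*(1+m['k1']*(q@q))
    r=K@[q[0],q[1],1]; return r[1],r[0]
def tri(rs):
    A=np.zeros((3,3));b=np.zeros(3)
    for o,v in rs:
        M=np.eye(3)-np.outer(v,v);A+=M;b+=M@o
    return np.linalg.solve(A,b)
def cap(cam,f=None):
    im=viewer.capture(cam)
    if f: cv2.imwrite('pics/'+f,im[:,:,::-1])
    return im
E
python3 - <<'E'
from h import *
np.set_printoptions(precision=1,suppress=True)
a=cap('scene');b=cap('side');
cv2.imwrite('pics/a.png',cv2.resize(np.vstack([a,b])[:,:,::-1],None,fx=.78,fy=.78,interpolation=cv2.INTER_AREA))
for c in ['scene','side']:
    print(c,np.array(viewer.camera_model(c)['T'])[:3,3])
    for q in ['leg_top','lever_tip','collar_top','mark','stand']:
        for r in viewer.spot_point(c,q)[:4]: print(q,np.round(r['position']),round(r['conf'],2))
E
```

```text
scene [ 861.9 -229.6  920.9]
leg_top [186. 217.] 0.71
leg_top [ 77. 215.] 0.71
leg_top [164. 102.] 0.57
lever_tip [204. 246.] 0.93
lever_tip [121. 220.] 0.78
lever_tip [208. 113.] 0.72
collar_top [195. 116.] 0.91
collar_top [116. 218.] 0.78
collar_top [206. 221.] 0.57
mark [182. 116.] 0.5
mark [199. 222.] 0.49
mark [103. 218.] 0.41
stand [153. 220.] 0.94
stand [231. 228.] 0.81
stand [228. 138.] 0.78
side [ 445.2 -700.6  786.6]
leg_top [225. 142.] 0.88
leg_top [191. 236.] 0.67
leg_top [134. 142.] 0.61
leg_top [264. 236.] 0.49
lever_tip [198. 257.] 0.81
lever_tip [262. 183.] 0.73
lever_tip [160. 172.] 0.68
lever_tip [192. 233.] 0.58
collar_top [177. 151.] 0.87
collar_top [276. 152.] 0.79
collar_top [227. 238.] 0.58
mark [210. 233.] 0.47
mark [257. 147.] 0.47
stand [222. 157.] 0.9
stand [327. 165.] 0.76
stand [224. 236.] 0.69
stand [264. 240.] 0.58
```

View pics/a.png

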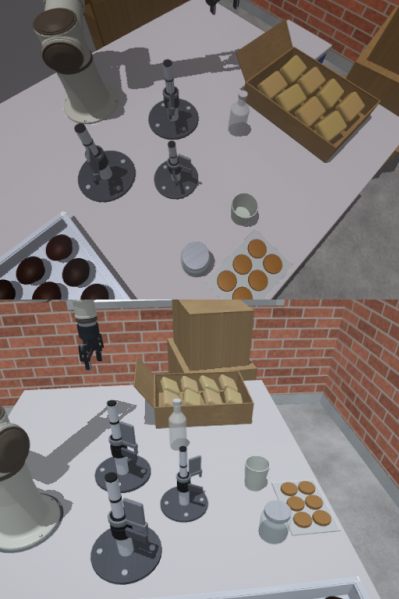

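Picture 1 shows three stands. By base position, in (col,row) pixels:
- Scene (220,153) / side (157,222)
- Scene (138,228) / side (165,327)
- Scene (228,231) / side (236,264)

The third looks smallest, so I'll check sizes and view a crop.

Run:
```python
from h import *
np.set_printoptions(precision=1,suppress=True)
a=cap('scene');b=cap('side')
def cr(im,r,c,s=80,w=65): return cv2.resize(im[r-s:r+s,c-w:c+w],(480,590),interpolation=cv2.INTER_CUBIC)
cv2.imwrite('pics/b.png',np.hstack([cr(a,205,232)[:, 40:440],cr(b,230,245)[:,40:440]])[:,:,::-1])
R=lambda c,*p: ray(c,p)
for n,s,t in [('top',(186,217),(191,236)),('collar',(206,221),(227,238)),('tip',(204,246),(198,257)),('base',(231,228),(264,240)),
 ('A top',(77,215),(134,142)),('A col',(116,218),(177,151)),('B top',(164,102),(225,142)),('B col',(195,116),(276,152))]:
    print(n,tri([R('scene',*s),R('side',*t)]))
```

```text
top [489.3  15.3 226.9]
collar [488.9  18.2 125.9]
tip [539.8  51.7 173.6]
base [494.4  25.3  -6.9]
A top [281.3 191.8 277. ]
A col [288.4 182.7 157.2]
B top [ 318.8 -140.6  285.3]
B col [ 318.1 -148.6  166.1]
```

View pics/b.png

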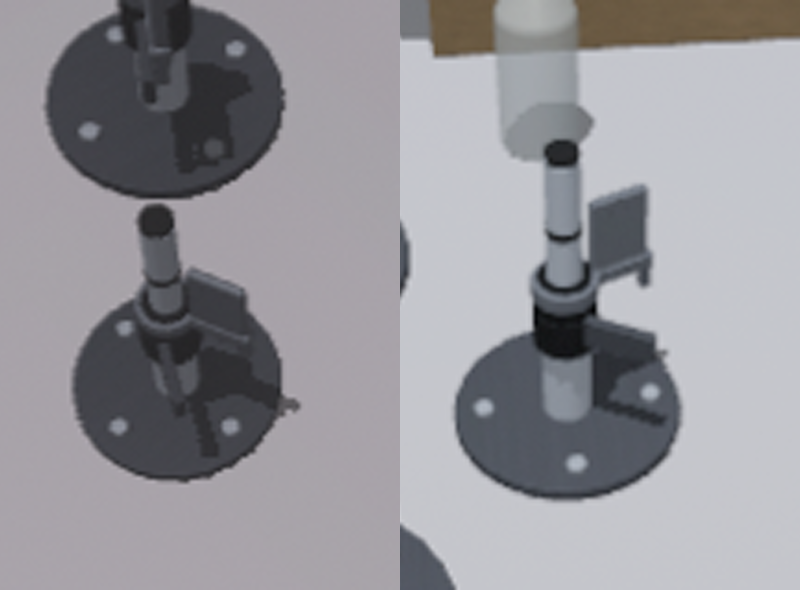

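Picture 2: the crop and the triangulation agree. The stand at scene (228,231) has its collar at z≈126 (125 required), against 157 and 166 for the others, so it's the right one. Its axis is near (489,17), and the lever direction is about 0.6 rad. I'll move above it.

Run:
```python
from h import *
np.set_printoptions(precision=3,suppress=True)
o=get_obs(); print(o['clock'],o['tcp_pos'],o['joint_pos'],o['grip_width'],o['ft_force']); print(np.array(o['ee_rot']))
```

```text
0.7 [181.88  545.468 192.801] [ 1.039  0.158  1.597  0.     1.386 -0.21 ] 85.48639432917116 [-0.592  0.863 -0.316]
[[ 0.316  0.    -0.949]
 [ 0.949  0.     0.316]
 [ 0.    -1.    -0.   ]]
```

Emit:
send_rows --pt "0 0 45 0 0 0 1" --pt "0 0 45 0 0 0 1" --pt "0 0 45 0 0 0 1" --pt "22 -37.8 0 0 0 0.046 1" --pt "22 -37.8 0 0 0 0.046 1" --pt "22 -37.8 0 0 0 0.046 1" --pt "22 -37.8 0 0 0 0.046 1" --pt "22 -37.8 0 0 0 0.046 1" --pt "22 -37.8 0 0 0 0.046 1" --pt "22 -37.8 0 0 0 0.046 1" --pt "22 -37.8 0 0 0 0.046 1" --pt "22 -37.8 0 0 0 0.046 1" --pt "22 -37.8 0 0 0 0.046 1" --pt "22 -37.8 0 0 0 0.046 1" --pt "22 -37.8 0 0 0 0.046 1" --pt "22 -37.8 0 0 0 0.046 1" --pt "21 -37.8 0 0 0 0.046 1" --pt "0 0 0 0 0 0 1"

```text
clock: 2.5
tcp_pos: [490.1, 12.2, 327.0]
ee_rot: [[-0.312, -0.001, -0.95], [0.95, -0.001, -0.312], [-0.001, -1.0, 0.001]]
ft_force: [-0.6, 0.1, 0.1]
grip_width: 85.2
```

Run:
```python
from h import *
np.set_printoptions(precision=3,suppress=True)
o=get_obs(); print(o['clock'],o['tcp_pos'],o['joint_pos']); print(np.array(o['ee_rot'])[:,0])
m=viewer.camera_model('wrist'); print(np.array(m['T'])[:3])
w=cap('wrist','w1.png')
for q in ['leg_top','lever_tip','mark','collar_top']:
    for r in viewer.spot_point('wrist',q)[:3]:
        z={'leg_top':222,'lever_tip':175,'mark':157,'collar_top':125}[q]
        print(q,np.round(r['position']),round(r['conf'],2),atz('wrist',r['position'],z,m))
```

```text
2.5 [490.128  12.203 326.976] [-0.221 -0.118  1.617 -0.001  1.644 -2.109]
[-0.312  0.95  -0.001]
[[ -0.312  -0.915  -0.257 425.528]
 [  0.95   -0.301  -0.083 -10.225]
 [ -0.001  -0.27    0.963 508.362]]
leg_top [176. 269.] 0.76 [481.963  24.5   222.   ]
leg_top [203. 416.] 0.69 [460.489 182.455 222.   ]
leg_top [164. 262.] 0.54 [471.475  13.599 222.   ]
lever_tip [215. 267.] 0.97 [539.268  44.751 175.   ]
lever_tip [ 79. 434.] 0.87 [331.348 166.879 175.   ]
mark [ 32. 498.] 0.81 [261.635 219.386 157.   ]
mark [169. 264.] 0.37 [488.399  23.073 157.   ]
collar_top [ 43. 461.] 0.9 [271.311 204.855 125.   ]
collar_top [164. 263.] 0.74 [486.741  23.021 125.   ]
```

View pics/w1.png

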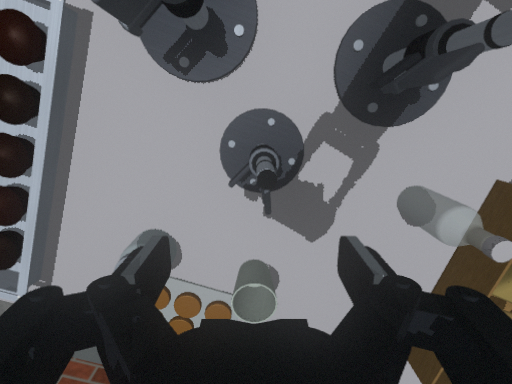

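Picture 3 (wrist) has the leg top near (266,176), the lever tip near (267,213), and the stop-arm tip near (231,185). I'll refine the axis by fitting the base disc in each view, and view a crop with an overlay.

Run:
```python
from h import *
from scipy.optimize import least_squares
np.set_printoptions(precision=2,suppress=True)
m=viewer.camera_model('wrist')
for cam,guess in [('wrist',None),('scene',None),('side',None)]:
    im=cv2.imread('pics/w1.png')[:,:,::-1] if cam=='wrist' else cap(cam)
    g=cv2.GaussianBlur(im,(3,3),0).max(2).astype(float)
    def edge(c):
        pts=[]
        for t in np.linspace(0,2*np.pi,120,endpoint=False):
            rr=np.arange(60,92,.5)
            uv=np.array([proj(cam,[c[0]+r*np.cos(t),c[1]+r*np.sin(t),10],m if cam=='wrist' else None) for r in rr])
            v=cv2.remap(g.astype(np.float32),uv[:,1:2].astype(np.float32),uv[:,0:1].astype(np.float32),1)[:,0]
            d=v[6:]-v[:-6]; i=d.argmax()
            if d[i]>45: r=rr[i+3]; pts.append([c[0]+r*np.cos(t),c[1]+r*np.sin(t)])
        return np.array(pts)
    c=np.array([488,20.])
    for _ in range(3):
        p=edge(c); s=least_squares(lambda x:np.hypot(p[:,0]-x[0],p[:,1]-x[1])-75,c,loss='soft_l1'); c=s.x
    print(cam,len(p),c,np.median(abs(s.fun)))
w=cv2.imread('pics/w1.png')
s=6; ro,co=130,205
crop=cv2.resize(w[ro:ro+95,co:co+110],None,fx=s,fy=s,interpolation=cv2.INTER_CUBIC)
for P,col in [((488,20,222),(0,0,255)),((488,20,125),(0,255,0)),((488,20,10),(255,0,0))]:
    r,q=proj('wrist',P,m); cv2.circle(crop,(int((q-co+.5)*s),int((r-ro+.5)*s)),4,col,-1)
for a in np.arange(-.8,.7,.2):
    for R,z,col in [(57,175,(0,255,255)),(63,102,(255,255,0))]:
        r,q=proj('wrist',(488+R*np.cos(a),20+R*np.sin(a),z),m); x=(int((q-co+.5)*s),int((r-ro+.5)*s)); cv2.circle(crop,x,2,col,-1); cv2.putText(crop,f'{a:.1f}',x,0,.35,col)
cv2.imwrite('pics/w2.png',crop)
```

```text
wrist 77 [485.39  29.53] 0.45626686165019237Traceback (most recent call last):
  File "<stdin>", line 19, in <module>
  File "<stdin>", line 12, in edge
  File "h.py", line 13, in proj
    m=m or viewer.camera_model(cam); K=np.array(m['intrinsics']); T=np.array(m['T'])
           ~~~~~~~~~~~~~~~~~~~^^^^^
ValueError: time passes only in moves, steps and waits
```

Run:
```python
from h import *
from scipy.optimize import least_squares
np.set_printoptions(precision=2,suppress=True)
M={c:viewer.camera_model(c) for c in ['wrist','scene','side']}
for cam in M:
    m=M[cam]
    im=cv2.imread('pics/w1.png')[:,:,::-1] if cam=='wrist' else cap(cam)
    g=cv2.GaussianBlur(im,(3,3),0).max(2).astype(np.float32)
    def edge(c):
        pts=[]
        for t in np.linspace(0,2*np.pi,120,endpoint=False):
            rr=np.arange(60,92,.5)
            uv=np.array([proj(cam,[c[0]+r*np.cos(t),c[1]+r*np.sin(t),10],m) for r in rr]).astype(np.float32)
            v=cv2.remap(g,uv[:,1:2].copy(),uv[:,0:1].copy(),1)[:,0]
            d=v[6:]-v[:-6]; i=d.argmax()
            if d[i]>45: r=rr[i+3]; pts.append([c[0]+r*np.cos(t),c[1]+r*np.sin(t)])
        return np.array(pts)
    c=np.array([488,20.])
    for _ in range(4):
        p=edge(c); s=least_squares(lambda x:np.hypot(p[:,0]-x[0],p[:,1]-x[1])-75,c,loss='soft_l1'); c=s.x
    print(cam,len(p),c,np.median(abs(s.fun)))
m=M['wrist'];w=cv2.imread('pics/w1.png')
s=6; ro,co=130,205
crop=cv2.resize(w[ro:ro+95,co:co+110],None,fx=s,fy=s,interpolation=cv2.INTER_CUBIC)
A=(487,24)
for z,col in [(222,(0,0,255)),(125,(0,255,0)),(10,(255,0,0))]:
    r,q=proj('wrist',(*A,z),m); cv2.circle(crop,(int((q-co+.5)*s),int((r-ro+.5)*s)),4,col,-1)
for a in np.arange(-.8,.7,.2):
    for R,z,col in [(57,175,(0,255,255)),(63,102,(255,255,0))]:
        r,q=proj('wrist',(A[0]+R*np.cos(a),A[1]+R*np.sin(a),z),m); x=(int((q-co+.5)*s),int((r-ro+.5)*s)); cv2.circle(crop,x,2,col,-1); cv2.putText(crop,f'{a:.1f}',x,0,.35,col)
cv2.imwrite('pics/w2.png',crop)
```

```text
wrist 77 [485.44  29.58] 0.46534461788374415
scene 30 [487.62  23.78] 0.44140694900967503
side 71 [486.98  17.25] 0.5125201601768623
```

View pics/w2.png

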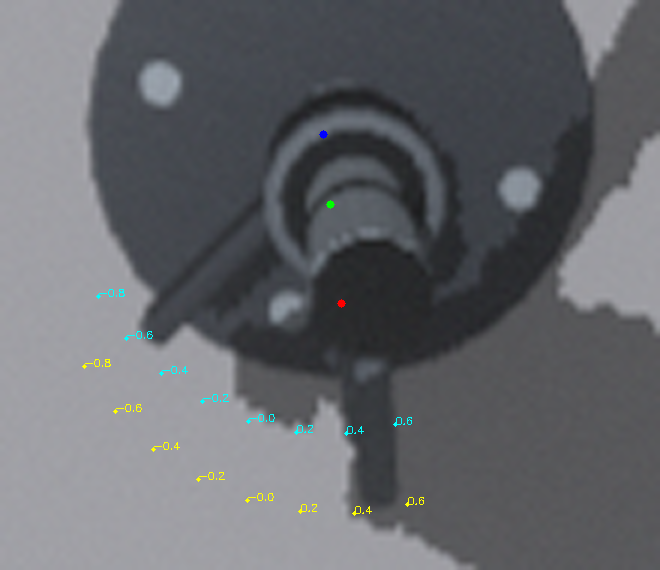

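Picture 4: the leg top is at crop (371,283), to the right of the (487,24) overlay. The stop arm is at about −0.65, and the lever is at about 0.45. The cameras disagree in y by several mm, so I'll check the camera model.

Run:
```python
from h import *
np.set_printoptions(precision=3,suppress=True)
M={c:viewer.camera_model(c) for c in ['wrist','scene','side']}
for c in M: print(c,np.array(M[c]['intrinsics']).ravel(),M[c]['k1'])
o=get_obs();print(o['clock'],o['tcp_pos'])
# reprojection of candidates
for P in [(487,18,222),(487,24,222),(486,30,222),(487,24,125)]:
    print(P,[np.round(proj(c,P,M[c]),1) for c in M])
# check base mount / tcp reprojection in scene & side
print('tcp',[np.round(proj(c,o['tcp_pos'],M[c]),1) for c in M])
a=cap('scene');b=cap('side')
def cr(im,cam):
    r,c=[int(v) for v in proj(cam,(488,20,250),M[cam])]
    k=cv2.resize(im[r-75:r+75,c-50:c+50][:,:,::-1],(400,600),interpolation=cv2.INTER_CUBIC)
    for P,col in [(o['tcp_pos'],(0,0,255)),((487,24,222),(0,255,0)),((487,24,125),(0,255,0))]:
        y,x=proj(cam,P,M[cam]); cv2.circle(k,(int((x-c+50.5)*4),int((y-r+75.5)*4)),3,col,-1)
    return k
cv2.imwrite('pics/c.png',np.hstack([cr(a,'scene'),cr(b,'side')]))
```

```text
wrist [281.468   0.    253.716   0.    281.468 190.983   0.      0.      1.   ] 0.014298505241694974
scene [383.416   0.    258.766   0.    383.416 193.626   0.      0.      1.   ] -0.02934552552876802
side [432.782   0.    254.047   0.    432.782 192.206   0.      0.      1.   ] -0.07262477301433519
2.9 [488.613  17.233 328.089]
(487, 18, 222) [array([178.3, 256.2]), array([186.5, 217.5]), array([191.7, 234.4])]
(487, 24, 222) [array([180. , 261.6]), array([184.9, 219.7]), array([189.9, 234.2])]
(486, 30, 222) [array([180.9, 267.3]), array([183. , 221.5]), array([188.2, 233.5])]
(487, 24, 125) [array([163.5, 259.8]), array([206.8, 222.7]), array([223.8, 234.9])]
tcp [array([215.5, 255.7]), array([157.6, 213.5]), array([149.3, 234.4])]
```

View pics/c.png

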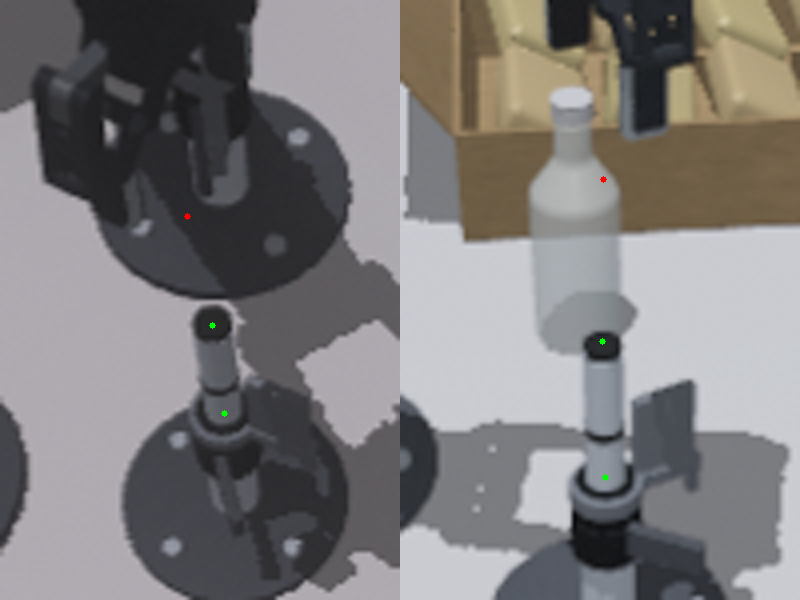

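Picture 5: the (487,24) overlay sits on the plug top in both fixed views, to about 1 px. The arm was still settling during the first wrist picture, so I'll repeat the wrist measurement now that it's still.

Run:
```python
from h import *
np.set_printoptions(precision=2,suppress=True)
o=get_obs(); m=viewer.camera_model('wrist'); w=cap('wrist','w3.png'); print(o['clock'],o['tcp_pos'],o['qvel'])
for q,z in [('leg_top',222),('lever_tip',175),('collar_top',125)]:
    for r in viewer.spot_point('wrist',q)[:2]: print(q,np.round(r['position']),round(r['conf'],2),atz('wrist',r['position'],z,m))
s=6; ro,co=130,205
crop=cv2.resize(w[ro:ro+95,co:co+110][:,:,::-1],None,fx=s,fy=s,interpolation=cv2.INTER_CUBIC)
A=(487,24)
for z,col in [(222,(0,0,255)),(125,(0,255,0)),(10,(255,0,0))]:
    r,q=proj('wrist',(*A,z),m); cv2.circle(crop,(int((q-co+.5)*s),int((r-ro+.5)*s)),4,col,-1)
for a in np.arange(-.8,.7,.1):
    for R,z,col in [(57,175,(0,255,255)),(63,102,(255,255,0))]:
        r,q=proj('wrist',(A[0]+R*np.cos(a),A[1]+R*np.sin(a),z),m); x=(int((q-co+.5)*s),int((r-ro+.5)*s)); cv2.circle(crop,x,2,col,-1); cv2.putText(crop,f'{a:.1f}',x,0,.35,col)
cv2.imwrite('pics/w4.png',crop)
```

```text
3.0 [488.67  16.94 327.99] [-0.01  0.   -0.   -0.   -0.   -0.  ]
leg_top [175. 264.] 0.64 [481.37  24.02 222.  ]
lever_tip [215. 261.] 0.86 [540.29  42.73 175.  ]
lever_tip [ 83. 429.] 0.73 [334.18 167.78 175.  ]
collar_top [162. 260.] 0.75 [485.8   22.88 125.  ]
collar_top [ 41. 456.] 0.65 [268.34 202.76 125.  ]
```

View pics/w4.png

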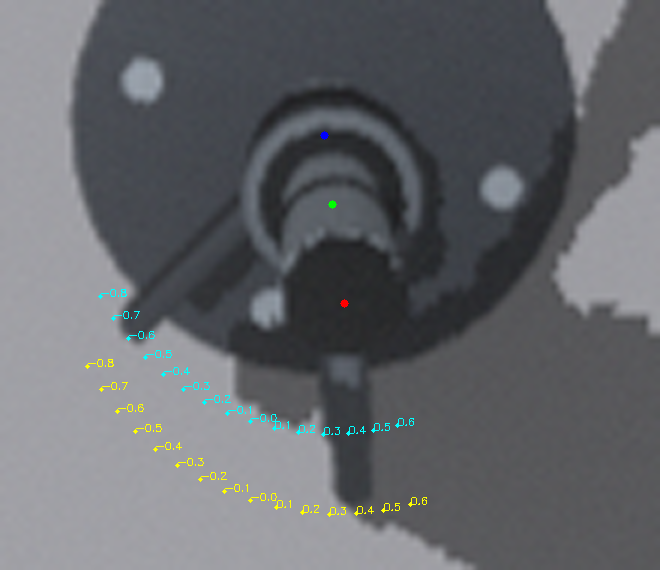

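Picture 6: plug centre (347,297), lever at about 0.37 rad, stop arm at about −0.62, so the axis is near (486.5,24.5). The jaw direction of 1.88 rad clears the paddle. I'll descend with the fingers open to 40 below the leg top.

Emit:
send_rows --pt "-1 4 -25 0 0 0 1" --pt "-1 3.5 -25 0 0 0 1" --pt "0 0 -25 0 0 0 1" --pt "0 0 -25 0 0 0 1" --pt "0 0 -25 0 0 0 1" --pt "0 0 -20 0 0 0 1" --pt "0 0 -15 0 0 0 1" --pt "0 0 -5 0 0 0 1" --pt "0 0 0 0 0 0 1" --pt "0 0 0 0 0 0 1" --pt "0 0 0 0 0 0 1"

```text
clock: 4.3
tcp_pos: [487.7, 23.6, 164.0]
ee_rot: [[-0.317, 0.002, -0.949], [0.949, -0.0, -0.317], [-0.001, -1.0, -0.002]]
ft_force: [-0.3, -1.0, 0.3]
grip_width: 85.5
```

Run:
```python
from h import *
np.set_printoptions(precision=2,suppress=True)
o=get_obs(); print(o['clock'],o['tcp_pos'],o['ft_force'],np.arctan2(o['ee_rot'][1][0],o['ee_rot'][0][0]))
M={c:viewer.camera_model(c) for c in ['scene','side']}
ks=[]
for cam in M:
    im=cap(cam); r,c=[int(v) for v in proj(cam,(487,24,165),M[cam])]
    k=cv2.resize(im[r-40:r+40,c-26:c+27][:,:,::-1],(398,600),interpolation=cv2.INTER_CUBIC)
    s=7.5
    cp=np.array(M[cam]['T'])[:2,3]; d=cp-[487,24.5]; d=d/np.linalg.norm(d)*11
    for z in range(125,225,5):
        y,x=proj(cam,(487+d[0],24.5+d[1],z),M[cam]); X=(int((x-c+26.5)*s),int((y-r+40.5)*s)); cv2.circle(k,X,2,(0,0,255),-1)
        if z%10==5: cv2.putText(k,str(z),(X[0]+60,X[1]+4),0,.4,(0,0,255))
    ks.append(k)
cv2.imwrite('pics/d.png',np.hstack(ks))
```

```text
4.3 [487.69  23.58 164.  ] [-0.28 -0.95  0.26] 1.8929463869905059
```

View pics/d.png

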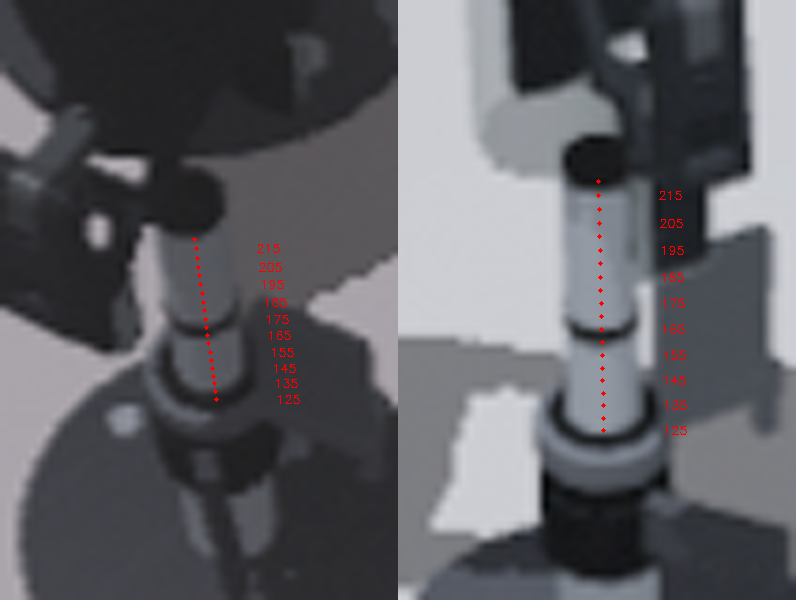

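Picture 7: the tape's lower edge is at z≈160 in both views, about 35 above the collar top, so leg_top ends at about 62 (allowed range 55–75). I'll rise 6 mm so the fingertips stay clear of the collar, then grip.

Emit:
send_rows --pt "-0.7 0.7 6 0 0 0 1" --pt "0 0 0 0 0 0 1" --pt "0 0 0 0 0 0 -1" --pt "0 0 0 0 0 0 -1" --pt "0 0 0 0 0 0 -1" --pt "0 0 0 0 0 0 -1" --pt "0 0 0 0 0 0 -1" --pt "0 0 0 0 0 0 -1" --pt "0 0 0 0 0 0 -1" --pt "0 0 0 0 0 0 -1" --pt "0 0 0 0 0 0 -1" --pt "0 0 0 0 0 0 -1" --grip_force 60

```text
clock: 5.6
tcp_pos: [486.0, 24.9, 168.8]
ee_rot: [[-0.317, -0.0, -0.949], [0.949, 0.001, -0.317], [0.001, -1.0, 0.0]]
ft_force: [-3.2, 4.4, 2.6]
grip_width: 19.3
```

Emit:
send_rows --pt "0 0 -5 0 0 0 -1" --pt "0 0 -5 0 0 0 -1" --pt "0 0 -5 0 0 0 -1" --pt "0 0 -5 0 0 0 -1" --pt "0 0 -5 0 0 0 -1" --pt "0 0 -5 0 0 0 -1" --pt "0 0 0 0 0 0 -1" --pt "0 0 0 0 0 0 -1" --pt "0 0 0 0 0 0 -1" --pt "0 0 0 0 0 0 -1"

```text
clock: 6.6
tcp_pos: [486.0, 24.9, 139.0]
ee_rot: [[-0.317, -0.0, -0.948], [0.948, 0.001, -0.317], [0.001, -1.0, 0.0]]
ft_force: [-2.7, 5.1, 3.5]
grip_width: 19.3
```

```bash
cat > look.py <<'E'
import sys
from h import *
np.set_printoptions(precision=2,suppress=True)
o=get_obs(); print(o['clock'],np.array(o['tcp_pos']),np.array(o['ft_force']),np.array(o['torque']),o['grip_width'],np.arctan2(o['ee_rot'][1][0],o['ee_rot'][0][0]))
M={c:viewer.camera_model(c) for c in ['scene','side']}
ks=[]
for cam in M:
    im=cap(cam); r,c=[int(v) for v in proj(cam,(487,24,140),M[cam])]
    k=cv2.resize(im[r-30:r+30,c-20:c+20][:,:,::-1],(400,600),interpolation=cv2.INTER_CUBIC)
    s=10
    cp=np.array(M[cam]['T'])[:2,3]; d=cp-[487,24.5]; d=d/np.linalg.norm(d)*11
    for z in range(115,175,5):
        y,x=proj(cam,(487+d[0],24.5+d[1],z),M[cam]); X=(int((x-c+20.5)*s),int((y-r+30.5)*s)); cv2.circle(k,X,2,(0,0,255),-1)
        if z%10==5: cv2.putText(k,str(z),(X[0]+60,X[1]+4),0,.4,(0,0,255))
    ks.append(k)
cv2.imwrite('pics/'+sys.argv[1],np.hstack(ks))
E
python3 look.py e.png
```

```text
6.6 [485.96  24.9  138.97] [-2.74  5.08  3.47] [0.85 0.5  0.01] 19.323997182032667 1.8931654271693563
```

View pics/e.png

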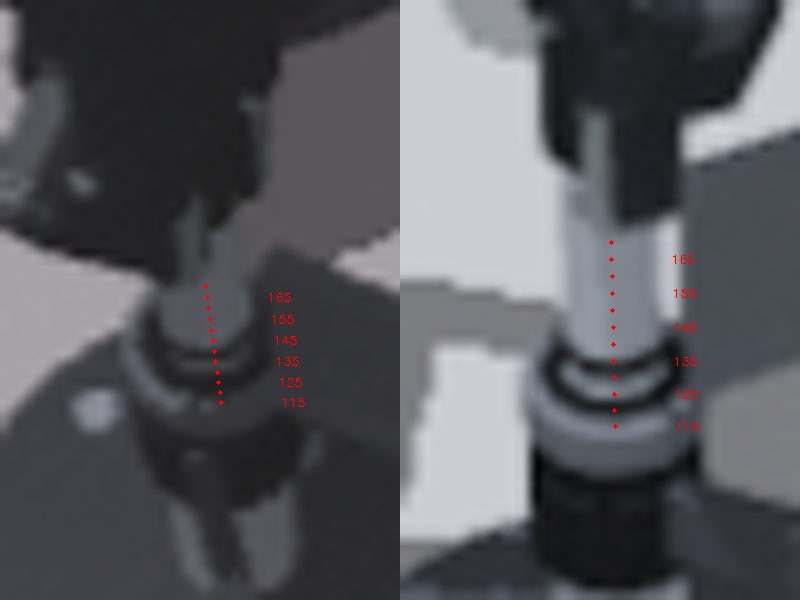

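Picture 8: in the side view the band's lower edge is at about z=131 and the visible leg ends at about 124, so about 6 mm remain. I'll get the exact figure from brightness profiles.

```bash
cat > prof.py <<'E'
from h import *
np.set_printoptions(precision=0,suppress=True,linewidth=200)
Z=np.arange(112,150,1.)
print('     ',Z)
for cam in ['scene','side']:
    m=viewer.camera_model(cam); g=cap(cam).mean(2).astype(np.float32)
    cp=np.array(m['T'])[:2,3]; d=cp-[486.5,24.5]; d/=np.linalg.norm(d); t=np.array([-d[1],d[0]])
    acc=[]
    for z in Z:
        uv=np.array([proj(cam,(486.5+d[0]*11+t[0]*s,24.5+d[1]*11+t[1]*s,z),m) for s in (-2,0,2)],np.float32)
        acc.append(cv2.remap(g,uv[:,1:2].copy(),uv[:,0:1].copy(),1).mean())
    print(cam,np.array(acc))
E
python3 prof.py
```

```text
[112. 113. 114. 115. 116. 117. 118. 119. 120. 121. 122. 123. 124. 125. 126. 127. 128. 129. 130. 131. 132. 133. 134. 135. 136. 137. 138. 139. 140. 141. 142. 143. 144. 145. 146. 147. 148. 149.]
scene [60. 60. 59. 55. 51. 48. 44. 41. 39. 37. 36. 34. 35. 37. 38. 40. 42. 48. 53. 58. 64. 66. 61. 56. 50. 44. 44. 51. 59. 67. 75. 80. 82. 84. 86. 88. 88. 88.]
side [120. 123. 118. 114. 105.  89.  73.  59.  50.  42.  42.  69.  96. 119. 117. 115. 112.  95.  78.  63.  60.  57.  57.  82. 107. 131. 135. 139. 143. 142. 142. 141. 141. 141. 141. 141. 141. 141.]
```

Emit:
send_rows --pt "0 0 -3 0 0 0 -1" --pt "0 0 -3 0 0 0 -1" --pt "0 0 0 0 0 0 -1" --pt "0 0 0 0 0 0 -1" --pt "0 0 0 0 0 0 -1" --pt "0 0 0 0 0 0 -1"

```text
clock: 7.4
tcp_pos: [486.0, 24.9, 133.1]
ee_rot: [[-0.317, -0.0, -0.949], [0.949, 0.001, -0.317], [0.001, -1.0, 0.0]]
ft_force: [-2.6, 5.2, 3.7]
grip_width: 19.4
```

```bash
python3 prof.py; python3 -c "
from h import *
o=get_obs();print(o['clock'],o['tcp_pos'],o['ft_force'],o['torque'])"
```

```text
[112. 113. 114. 115. 116. 117. 118. 119. 120. 121. 122. 123. 124. 125. 126. 127. 128. 129. 130. 131. 132. 133. 134. 135. 136. 137. 138. 139. 140. 141. 142. 143. 144. 145. 146. 147. 148. 149.]
scene [56. 56. 54. 51. 48. 45. 42. 39. 38. 36. 34. 33. 33. 33. 33. 33. 34. 36. 38. 40. 43. 47. 55. 63. 71. 79. 84. 86. 86. 87. 88. 88. 88. 88. 88. 88. 88. 88.]
side [120. 123. 118. 114. 105.  89.  73.  59.  50.  40.  32.  31.  30.  31.  38.  46.  55.  82. 108. 132. 137. 143. 147. 147. 147. 147. 146. 144. 143. 142. 142. 141. 141. 141. 141. 141. 141. 141.]
7.5 [485.96371723  24.87017165 133.02802529] [-2.72538701  5.66081401  3.31500415] [0.88452637 0.53098951 0.03253808]
```

The leg is at its mark: the band's lower edge coincides with the collar edge. Next is the clockwise sweep.

Emit:
send_rows --pt "0 0 0 0 0 -0.08 -1" --pt "0 0 0 0 0 -0.08 -1" --pt "0 0 0 0 0 -0.08 -1" --pt "0 0 0 0 0 -0.08 -1" --pt "0 0 0 0 0 -0.08 -1" --pt "0 0 0 0 0 -0.08 -1" --pt "0 0 0 0 0 -0.08 -1" --pt "0 0 0 0 0 -0.08 -1" --pt "0 0 0 0 0 -0.08 -1" --pt "0 0 0 0 0 -0.08 -1" --pt "0 0 0 0 0 -0.08 -1" --pt "0 0 0 0 0 -0.08 -1" --pt "0 0 0 0 0 -0.08 -1" --pt "0 0 0 0 0 -0.08 -1" --pt "0 0 0 0 0 -0.08 -1" --pt "0 0 0 0 0 0 -1" --pt "0 0 0 0 0 0 -1" --pt "0 0 0 0 0 0 -1"

```text
clock: 9.3
tcp_pos: [485.9, 24.8, 133.1]
ee_rot: [[0.769, -0.001, -0.639], [0.639, 0.0, 0.769], [-0.0, -1.0, 0.001]]
ft_force: [-3.7, 4.1, 5.4]
grip_width: 19.6
```

```bash
python3 look.py f.png
python3 - <<'E'
from h import *
ks=[]
for cam in ['scene','side']:
    m=viewer.camera_model(cam); im=cap(cam); r,c=[int(v) for v in proj(cam,(500,20,130),m)]
    ks.append(cv2.resize(im[r-45:r+45,c-30:c+30][:,:,::-1],(400,600),interpolation=cv2.INTER_CUBIC))
cv2.imwrite('pics/g.png',np.hstack(ks))
E
```

```text
9.3 [485.87  24.76 133.05] [-3.65  4.13  5.41] [0.82 0.66 0.07] 19.60950970046721 0.6933381765925961
```

View pics/g.png

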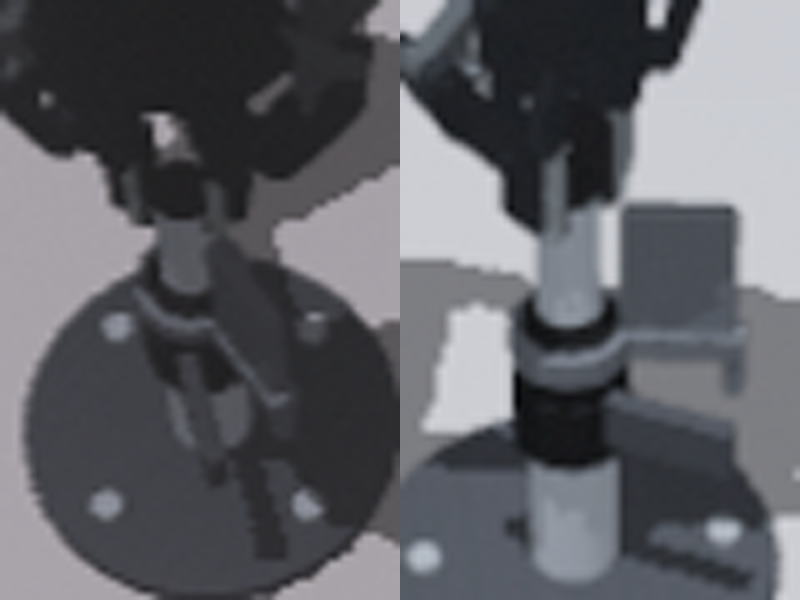

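Picture 9: the fingers are sweeping the paddle, which is now nearing the stop arm. The band's lower edge is at the collar. I'll continue gently and watch the z moment.

Emit:
send_rows --pt "0 0 0 0 0 -0.06 -1" --pt "0 0 0 0 0 -0.06 -1" --pt "0 0 0 0 0 -0.06 -1" --pt "0 0 0 0 0 -0.04 -1" --pt "0 0 0 0 0 0 -1" --pt "0 0 0 0 0 0 -1"

```text
clock: 10.1
tcp_pos: [485.9, 24.7, 133.1]
ee_rot: [[0.89, -0.001, -0.456], [0.456, 0.0, 0.89], [-0.0, -1.0, 0.001]]
ft_force: [-2.9, 4.9, 3.6]
grip_width: 19.2
```

```bash
cat > st.py <<'E'
from h import *
np.set_printoptions(precision=3,suppress=True)
o=get_obs();print(o['clock'],np.array(o['tcp_pos']),np.array(o['ft_force']),np.array(o['torque']),np.array(o['joint_pos']),np.arctan2(o['ee_rot'][1][0],o['ee_rot'][0][0]))
for c,q in [('scene',0),('side',0)]:
    cap(c); m=viewer.camera_model(c)
    for r in viewer.spot_point(c,'lever_tip')[:3]:
        p=atz(c,r['position'],175,m)
        if np.hypot(p[0]-487,p[1]-24)<90: print(c,r['conf'],p,np.arctan2(p[1]-24.5,p[0]-486.5))
E
python3 st.py
```

```text
10.1 [485.868  24.731 133.074] [-2.94   4.866  3.563] [0.733 0.606 0.087] [-0.198 -0.018  1.904  0.     1.256 -0.672] 0.473260716150142
scene 0.78 [538.678   1.843 175.   ] -0.40965961411283064
side 0.7 [482.816 -36.343 175.   ] -1.6312682038985642
side 0.65 [542.689   8.906 175.   ] -0.27071981499143083
```

Emit:
send_rows --pt "0 0 0 0 0 -0.05 -1" --pt "0 0 0 0 0 -0.05 -1" --pt "0 0 0 0 0 0 -1" --pt "0 0 0 0 0 0 -1"

```text
clock: 10.7
tcp_pos: [485.8, 24.7, 133.1]
ee_rot: [[0.931, -0.001, -0.365], [0.365, 0.0, 0.931], [-0.001, -1.0, 0.001]]
ft_force: [-3.0, 4.5, 4.9]
grip_width: 19.6
```

```bash
python3 st.py
```

```text
10.7 [485.836  24.749 133.052] [-3.021  4.469  4.901] [0.813 0.573 0.102] [-0.198 -0.018  1.904  0.     1.256 -0.572] 0.3733282441130193
scene 0.48 [541.859  -4.146 175.   ] -0.47752559417203494
side 0.88 [540.645   6.415 175.   ] -0.3223683604178107
```

Emit:
send_rows --pt "0 0 0 0 0 -0.05 -1" --pt "0 0 0 0 0 -0.05 -1" --pt "0 0 0 0 0 0 -1" --pt "0 0 0 0 0 0 -1"

```text
clock: 11.3
tcp_pos: [485.9, 24.9, 133.1]
ee_rot: [[0.963, -0.001, -0.27], [0.27, 0.001, 0.963], [-0.0, -1.0, 0.001]]
ft_force: [-2.4, 5.7, 3.7]
grip_width: 19.6
```

```bash
python3 st.py
```

```text
11.3 [485.905  24.95  133.072] [-2.385  5.688  3.681] [0.877 0.558 0.306] [-0.198 -0.018  1.904  0.001  1.256 -0.472] 0.2738064061227321
side 0.94 [539.618   8.855 175.   ] -0.2864270159941722
```

The moment jumped from 0.10 to 0.31 N m, so the stop has been reached. I'll press 0.04 rad more to confirm and check the picture.

Emit:
send_rows --pt "0 0 0 0 0 -0.04 -1" --pt "0 0 0 0 0 0 -1" --pt "0 0 0 0 0 0 -1" --pt "0 0 0 0 0 0 -1"

```text
clock: 11.9
tcp_pos: [485.9, 25.0, 133.1]
ee_rot: [[0.973, -0.001, -0.232], [0.232, 0.001, 0.973], [-0.0, -1.0, 0.001]]
ft_force: [-2.9, 5.3, 3.8]
grip_width: 19.0
```

```bash
python3 st.py; python3 prof.py
python3 - <<'E'
from h import *
ks=[]
for cam in ['scene','side']:
    m=viewer.camera_model(cam); im=cap(cam); r,c=[int(v) for v in proj(cam,(500,20,130),m)]
    ks.append(cv2.resize(im[r-45:r+45,c-30:c+30][:,:,::-1],(400,600),interpolation=cv2.INTER_CUBIC))
cv2.imwrite('pics/i.png',np.hstack(ks))
E
```

```text
11.9 [485.934  25.048 133.099] [-2.933  5.331  3.776] [0.999 0.53  0.339] [-0.198 -0.018  1.904  0.001  1.256 -0.432] 0.23410417560286179
scene 0.62 [533.132  -1.171 175.   ] -0.5032225351073691
side 0.65 [539.07   -6.996 175.   ] -0.5397719713749467
      [112. 113. 114. 115. 116. 117. 118. 119. 120. 121. 122. 123. 124. 125. 126. 127. 128. 129. 130. 131. 132. 133. 134. 135. 136. 137. 138. 139. 140. 141. 142. 143. 144. 145. 146. 147. 148. 149.]
scene [71. 72. 72. 71. 69. 68. 66. 65. 65. 66. 66. 66. 65. 65. 65. 65. 64. 65. 65. 65. 65. 65. 66. 68. 71. 73. 75. 73. 70. 68. 66. 65. 65. 64. 64. 64. 64. 64.]
side [120. 124. 119. 114. 106.  90.  73.  60.  51.  42.  34.  33.  32.  32.  39.  47.  57.  85. 112. 137. 143. 149. 154. 154. 154. 154. 154. 154. 154. 154. 154. 154. 154. 154. 154. 154. 154. 154.]
```

View pics/i.png

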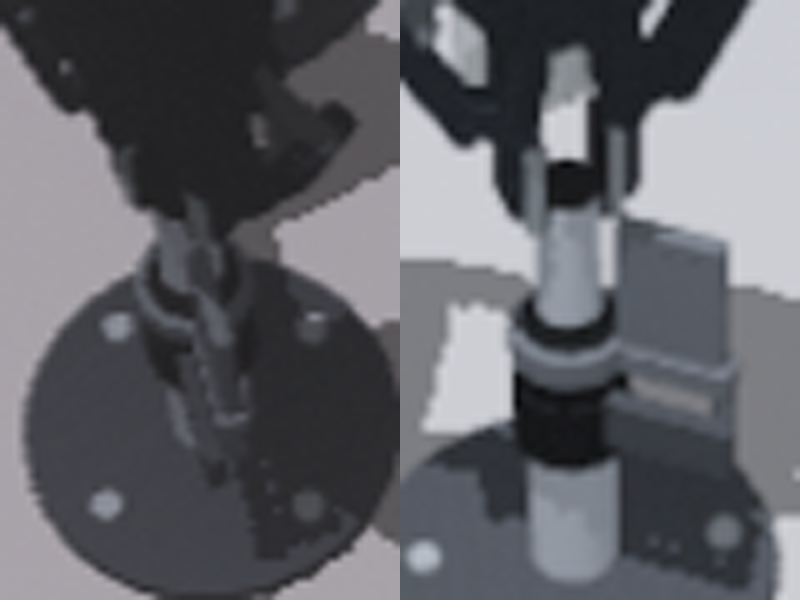

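Picture 10: the lever now stands above and beside the stop arm, and the band's lower edge is at the collar (side profile unchanged). The hand angle still followed freely, so I'll press a bit more to prove the stop.

Emit:
send_rows --pt "0 0 0 0 0 -0.03 -1" --pt "0 0 0 0 0 -0.03 -1" --pt "0 0 0 0 0 0 -1" --pt "0 0 0 0 0 0 -1" --pt "0 0 0 0 0 0 -1"

```text
clock: 12.8
tcp_pos: [486.0, 25.2, 133.1]
ee_rot: [[0.985, -0.0, -0.174], [0.174, 0.001, 0.985], [-0.0, -1.0, 0.001]]
ft_force: [-3.2, 4.9, 5.0]
grip_width: 19.6
```

```bash
python3 st.py
python3 - <<'E'
from h import *
# compare side image of lever with earlier crop
m=viewer.camera_model('side'); im=cap('side'); r,c=[int(v) for v in proj('side',(500,20,130),m)]
k=cv2.resize(im[r-45:r+45,c-30:c+30][:,:,::-1],(400,600),interpolation=cv2.INTER_CUBIC)
p=cv2.imread('pics/i.png')[:,400:]
A=lambda x:cv2.cvtColor(x[230:470,610:] if 0 else x[215:470,215:345],cv2.COLOR_BGR2GRAY).astype(np.float32)
print('side lever shift px(real):',np.array(cv2.phaseCorrelate(A(p),A(k))[0])/6.67, 'absdiff',np.abs(A(p)-A(k)).mean())
m=viewer.camera_model('wrist'); w=cap('wrist')
cv2.imwrite('pics/j.png',np.hstack([cv2.resize(w,(533,400))[:,:,::-1],cv2.resize(k,(267,400))]))
E
```

```text
12.8 [486.01   25.231 133.114] [-3.161  4.93   4.963] [1.128 0.487 0.576] [-0.198 -0.018  1.904  0.001  1.255 -0.373] 0.1745016626797135
scene 0.57 [533.914  -5.047 175.   ] -0.5572907188034135
side 0.68 [539.389  -2.431 175.   ] -0.4709707332270838
side lever shift px(real): [0.07831201 0.00096891] absdiff 0.6441629
```

View pics/j.png

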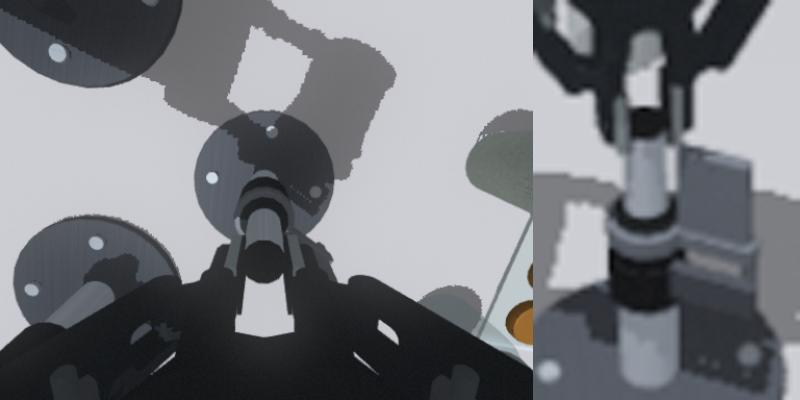

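Picture 11: the moment rose to 0.58 N m while the lever's side image stayed put (0.08 px shift), so the lever is hard against the stop. I'll check the mark one last time and hand in.

```bash
python3 prof.py; python3 -c "
from h import *
o=get_obs();print(o['clock'],o['tcp_pos'],o['grip_width']);print(env.job_done())"
```

```text
[112. 113. 114. 115. 116. 117. 118. 119. 120. 121. 122. 123. 124. 125. 126. 127. 128. 129. 130. 131. 132. 133. 134. 135. 136. 137. 138. 139. 140. 141. 142. 143. 144. 145. 146. 147. 148. 149.]
scene [72. 72. 73. 71. 70. 68. 66. 65. 66. 66. 66. 66. 66. 65. 65. 65. 65. 65. 65. 66. 66. 66. 67. 69. 71. 74. 75. 73. 71. 68. 66. 65. 65. 65. 65. 65. 65. 65.]
side [120. 124. 119. 115. 106.  90.  74.  60.  51.  42.  34.  33.  32.  32.  39.  47.  57.  84. 112. 137. 143. 149. 154. 154. 154. 154. 154. 154. 154. 154. 154. 154. 154. 154. 154. 154. 154. 154.]
13.2 [485.99684604  25.24993556 133.10200623] 19.319690380221218
the job is handed in; nothing more can be done
None
```

The job is handed in at 13.2 s. I gripped the leg of the smallest stand at 60 N and pushed it down about 36 mm to its mark. Holding it there, I turned the hand clockwise about the leg until the lever closed against the stop arm. I finished still gripping the leg.

**Mark:** in the side view the band's upper edge stayed about 6 mm (one band height) above the collar edge from before the sweep to hand-in. That puts its lower edge level with the collar top, to about 1 mm. The scene camera could not confirm this at the end because the lever blocked its view.

**Lever:** the turning moment rose from 0.10 to 0.31 and then 0.58 N m. Over the last 0.06 rad of hand turn the lever did not move in the side picture, so it is at the stop.

**Disagreements:**
- The lever angle read from the two fixed cameras differed by up to 0.15 rad, so I relied on the moment and the unmoved image instead.
- The first wrist picture was taken while the arm was still settling, so I retook it.
- The gripper read 19.3 mm on a 22 mm tube, but the leg showed no slip.

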